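# Sweep the counted tablets into the trough and shut its lid

### The job

With your fingertips, sweep the three whole tablets across the deck of the counting tray and over its edge into the trough, then push the trough's lid over so that it falls fully shut on them. Leave the broken tablet and the little drying canister on the deck where they are, and everything round the tray too; do not pick up or carry anything.

Things in the scene. Friction and masses are not known exactly. Their poses are not given: they have to be found in the camera images.
- tray: pale blue plastic tablet counting tray, 200 x 242 mm, fixed. Origin on the counter; x points across the deck to the trough, y along it, z up. Deck: flat, 22 mm above the counter, x = -85 to +55 mm, y = -118 to +118 mm. 3 mm rims, 36 mm above the counter, stand on its x = -85 side and y ends (50 mm spout gap in the +y rim at x = -63), none at x = +55, where it drops into the trough
- trough (a point): point on the trough's floor, in the middle of its width and length; axes as the tray's. The trough runs the tray's whole y length, tray x = +55 to +107 mm, its floor 4 mm above the counter and 18 mm below the deck; outer wall 3 mm thick, 36 mm above the counter
- lid_hinge (a point): middle of the lid's hinge line, on top of the trough's outer wall (tray x = +110 mm), 36 mm above the counter; the line runs along the tray's y
- trough_lid (a joint): angle of the trough's lid, rad: 0 = shut, level over the trough, 1.57 = upright, 2.1 = its stop, leaning outwards. Pale blue plate 58 mm wide, 236 mm long, 2.5 mm thick with a 9 mm lip on its free edge, 37 g. The snug hinge keeps it standing from about 1.1 rad to the stop; pushed below that, over the trough, it falls shut by itself. It starts open at 1.7 to 2.0 rad
- lid_edge (a point): middle of the lid's free edge, 57 mm from the hinge line
- tablet1_center (a point): centre (half-way up) of a whole large veterinary tablet: off-white disc, 28 mm across and 12 mm thick with a score line, 10 to 16 g, lying flat on the deck; the three whole tablets are alike
- tablet2_center (a point): centre (half-way up) of a whole large veterinary tablet: off-white disc, 28 mm across and 12 mm thick with a score line, 10 to 16 g, lying flat on the deck; the three whole tablets are alike
- tablet3_center (a point): centre (half-way up) of a whole large veterinary tablet: off-white disc, 28 mm across and 12 mm thick with a score line, 10 to 16 g, lying flat on the deck; the three whole tablets are alike
- broken_tablet_center (a point): a broken tablet, two thirds of a disc with one straight broken side, 28 x 20 mm, 12 mm thick, lying on the deck; centre, half-way up. To be left
- canister_center (a point): white drying (desiccant) canister, an upright cylinder 20 mm across and 22 mm high, 10 g, standing on the deck; centre, half-way up. To be left
- stock_bottle: white bottle, 74 mm across, 112 mm high, standing on the counter beyond the deck's back rim; origin at the middle of its underside. To be left
- bottle_cap: white cap, 60 mm across, 16 mm high, lying upside down on the counter beside the deck's back rim; origin at the middle of its underside. To be left
- spatula: small steel spatula with a black handle, 186 mm long along its x, 22 mm wide, 10 mm high, lying on the counter past the tray's +y end; origin near its middle, on the counter. To be left
- vial: open amber vial, 36 mm across, 62 mm high, standing on the counter on the trough's side, about 110 mm from the trough's wall; origin at the middle of its underside. To be left
- ointment_jar: white jar with a blue lid, 65 mm across, 50 mm high, standing on the counter on the trough's side, about 125 mm from the trough's wall; origin at the middle of its underside. To be left
- mortar: white mortar with a pestle in it, 120 mm across, about 100 mm high with the pestle, standing on the counter beyond the deck's back rim; origin at the middle of its underside. To be left
Mind the look-alikes: they are no part of the job. Leave any purple look-alike of the part that bears tablet2_center alone.

How it is judged:
By the outcome, as a careful person would: the job done as asked, in the order asked, and still so for the second after the job is handed in, with the robot touching nothing.
It also fails if it takes over 54 s, if anything falls off the work surface, if the arm or the gripper's body presses on something with over 40 N, if the wrist force passes 120 N, or if a joint passes its speed limit or range.

### The arm

A 7-joint arm with a two-finger parallel gripper is mounted at the origin on the work surface. World frame = base frame: x ahead of the robot, y to its left, z up, the work surface at z = 0. Lengths are in m, angles in rad, forces in N, time in s.
With the tool pointing down it reaches from about 0.425 to 0.95 m from the base axis. Payload 4.7 kg.
Tool frame: the origin (TCP) lies between the finger pads; the fingertips stand 25 mm ahead of it and the grasp point (between the pads) lies 6 mm ahead of it; z points along the fingers, y is the line along which they close (so a half turn about z gives the same grasp; the last joint's range is limited). The gripper opens to 85 mm and grips with 20 to 120 N. Pads are 22 mm wide; open, the fingers measure 114 mm over their backs; the gripper's body (76 mm by 85 mm) begins 54 mm behind the grasp point. The pads swing forward as they close: fully open they stand 13 mm farther back than shut.
Start: joints at [-1.129, 0.469, -0.049, 1.532, 0.024, 1.141, -0.082], TCP at [0.306, 0.602, 0.256] pointing down, gripper open.
Joint ranges: [-2.59, 2.59], [-0.33, 1.99], [-1.39, 1.29], [0.1, 2.45], [-1.04, 4.18], [0.21, 1.99], [-2.66, 2.66]. Speed limits (rad/s): [2.57, 2.57, 3.14, 3.14, 3.14, 3.14, 3.14].

### API

Orientations are given as a 3x3 rotation matrix whose columns are the frame's x, y, z axes.
In Python, from rig import * gives the robot as it stands. Calls block until the motion is done:
- movep(position, orientation): joint-space move of the TCP to a pose.
- move_l(position, attitude=None, feed=0.15, until_force=None): straight line of the TCP; attitude=None keeps the orientation; feed is the mean speed in m/s. With until_force (N) it stops when the force on the tool has changed by that much, and returns True; else False.
- move_joints(angles): joint-space move.
- command_gripper(opening, newtons=None): finger opening in m; newtons is the grip in N (None keeps the last); returns when the fingers have stopped.
- sleep(seconds).
- inverse_kinematics(position, orientation): joint angles nearest the present ones, or None.
- sense(): the state.
- camera(name): name is "scene" or "top" or "wrist"; returns (picture, depth): 400x640x3 uint8, red, green, blue; 400x640 float32, m along the optical axis (not along the pixel's ray), 0 where there is no reading.
- camera_params(name): a dict with "K" (3x3 intrinsics, pixels), "position" and "rotation" of the camera in the world; the wrist camera has in their place "tool_from_camera" (4x4, takes a point from camera to tool coordinates, whose origin is the TCP and whose axes are the flange's). Camera axes: x right, y down, z forward; pixel columns grow to the right and rows downward; lengths in m; the calibration is good to about 2 mm. A picture is of the moment at which its call begins: read the wrist's pose just before it. camera_params takes no time and is no camera call.
A pose or a line that the arm cannot do raises Unreachable and nothing moves.
- finish_job(): hands the job in; it is judged then, once.
The state is a dict: "time_s": time; "joint_pos": joint angles; "qd": joint speeds; "joint_efforts": joint torques, N m; "position": TCP position; "tcp_rot": TCP orientation; "wrist_force": force on the tool from outside, world axes, zero at the start; "ft_torque": the same for the moment, N m; "finger_gap": finger opening in m; "gripper_force": force on a finger pad.
Only numpy, scipy, OpenCV 4.12 (cv2) and the standard library are available. Lean on these libraries where they do the work, as an engineer would, in place of code of your own. Each camera call takes 0.05 s, during which the arm holds its last target. There are 200 camera calls.

## Working session

There is one attempt and no reset: what is moved stays moved. The work goes in short steps, each a Python script; the robot and the scene stay as the last script left them, time stands still between calls to the robot, and variables do not carry over. Pictures are saved under pics/ and viewed, at most 10 in all, crops included, and the job is handed in when it is done.

```bash
mkdir -p pics; python3 - <<'E'
from rig import *
import cv2, numpy as np
for n in ("top","scene"):
    im,d=camera(n); cv2.imwrite(f"pics/{n}0.png",im[:,:,::-1]); np.savez(f"{n}0.npz",im=im,d=d)
    p=camera_params(n); print(n,p)
s=sense(); print(s["time_s"],s["position"],s["tcp_rot"],s["finger_gap"])
E
ls
```

```text
top {'K': array([[448.95726025,   0.        , 312.55946425],
       [  0.        , 448.95726025, 202.90010513],
       [  0.        ,   0.        ,   1.        ]]), 'position': array([0.44781075, 0.05389479, 1.08485987]), 'rotation': array([[ 0.01606735, -0.98384972,  0.17827387],
       [-0.99972291, -0.01887515, -0.01406498],
       [ 0.01720278, -0.17799848, -0.98388038]])}
scene {'K': array([[492.7922517 ,   0.        , 324.63731646],
       [  0.        , 492.7922517 , 195.52194431],
       [  0.        ,   0.        ,   1.        ]]), 'position': array([1.33023808, 0.45221942, 0.63939311]), 'rotation': array([[-0.49441044,  0.4989718 , -0.71174818],
       [ 0.86904991,  0.30035413, -0.39311531],
       [ 0.01762305, -0.812905  , -0.58212961]])}
0.1 [0.30591766 0.60117437 0.25535745] [[-8.91249326e-01  4.53512989e-01 -7.79375182e-04]
 [ 4.53513659e-01  8.91247970e-01 -1.55465526e-03]
 [-1.04398038e-05 -1.73904274e-03 -9.99998488e-01]] 0.08556014152634754
pics
scene0.npz
top0.npz
```

View pics/top0.png

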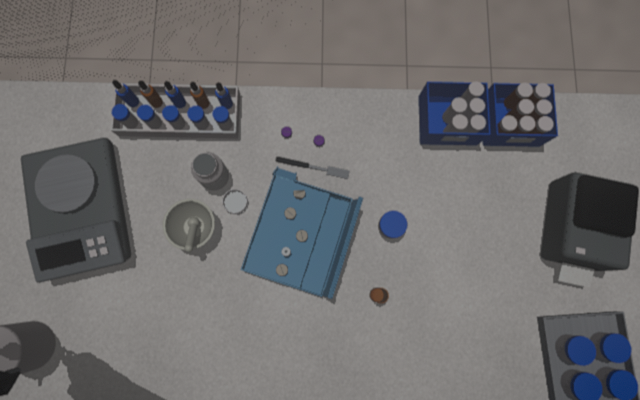

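View pics/scene0.png

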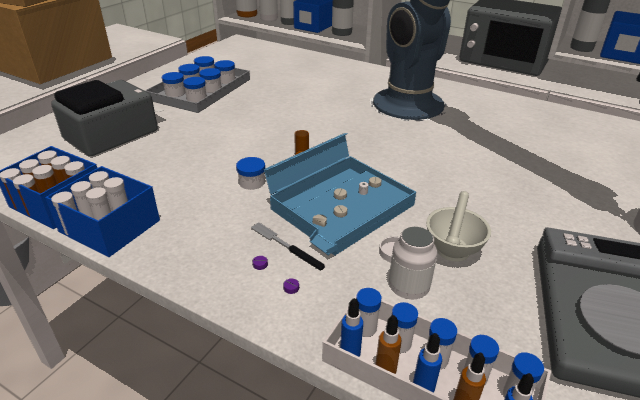

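The top view shows the tray at about (303,235), with its trough to the right and the spout at (285,175). Candidates on the deck are:
- (300,194): chipped, so probably the broken tablet
- (290,214), (302,236) and (282,270): round, so probably whole tablets
- (286,252): probably the canister

The purple discs on the counter at (287,132) and (319,141) are look-alikes to leave alone. I'll check the choice in a close crop.

```bash
cat > h.py <<'E'
import numpy as np, cv2
def ray(uv,K,R,p,z):
    d=(R@np.linalg.inv(K)@np.c_[np.atleast_2d(uv),np.ones(len(np.atleast_2d(uv)))].T).T
    return p+d*((z-p[2])/d[:,2])[:,None]
def wcam(s,c):
    T=np.eye(4);T[:3,:3]=s["tcp_rot"];T[:3,3]=s["position"];M=T@c["tool_from_camera"];return c["K"],M[:3,:3],M[:3,3]
E
python3 - <<'E'
from rig import *
from h import *
c=camera_params("top");K,R,p=c["K"],c["rotation"],c["position"]
im=np.load("top0.npz")["im"]
cr=cv2.resize(im[165:305,230:370],None,fx=4.2,fy=4.2,interpolation=cv2.INTER_CUBIC)
cv2.imwrite("pics/crop1.png",cr[:,:,::-1])
pts=[(300,194),(290,214),(302,236),(286,252),(282,270)]
print(ray(pts,K,R,p,.034).round(3))
print(ray([(303,235),(243,268),(325,295),(362,200),(275,172)],K,R,p,.036).round(3))
print(camera_params("wrist"))
E
```

```text
[[0.659 0.069 0.034]
 [0.611 0.092 0.034]
 [0.559 0.062 0.034]
 [0.521 0.099 0.034]
 [0.479 0.107 0.034]]
[[ 0.561  0.06   0.036]
 [ 0.482  0.197  0.036]
 [ 0.424  0.007  0.036]
 [ 0.647 -0.079  0.036]
 [ 0.712  0.13   0.036]]
{'K': array([[310.8886071 ,   0.        , 320.17505182],
       [  0.        , 310.8886071 , 202.74769042],
       [  0.        ,   0.        ,   1.        ]]), 'tool_from_camera': array([[ 9.41568742e-04, -9.57466204e-01, -2.88543900e-01,
         7.31686613e-02],
       [ 9.99999377e-01,  7.28474719e-04,  8.45896350e-04,
        -5.42306689e-04],
       [-5.99720231e-04, -2.88544517e-01,  9.57466293e-01,
        -1.17952317e-01],
       [ 0.00000000e+00,  0.00000000e+00,  0.00000000e+00,
         1.00000000e+00]])}
```

View pics/crop1.png

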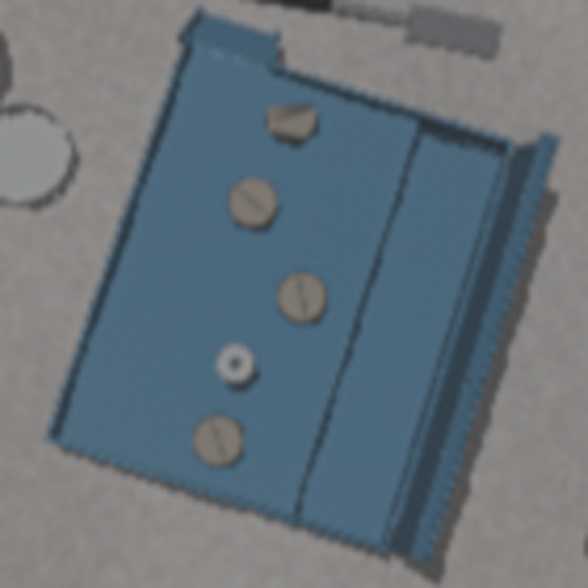

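The crop confirms it. The broken tablet is at (292,122) beside the spout. The three whole scored tablets are at (253,204), (302,298) and (218,440), and the canister, which has a hole in its top, is at (235,364). Next I'll take a wrist look from above the tray to refine the positions.

```bash
python3 - <<'E'
from rig import *
from h import *
ex=np.array([-.29,-.957,0]);ex/=np.linalg.norm(ex);z=np.array([0,0,-1.])
c=np.array([.565,.06,.0])
for s in (1,-1):
    R=np.c_[s*ex,np.cross(z,s*ex),z]
    for P in ([.57,.10,.23],[.47,.04,.048],[.479,.14,.048],[.60,.05,.048],[.53,-.09,.1]):
        q=inverse_kinematics(np.array(P),R); print(s,P,None if q is None else np.round(q,2))
ex2=ex
R=np.c_[ex,np.cross(z,ex),z]
P=c-.035*ex+[0,0,.23]
try: movep(P,R)
except Exception as e: print(repr(e))
s=sense(); im,d=camera("wrist"); print(s["time_s"],s["position"])
np.savez("w0.npz",im=im,d=d,pos=s["position"],rot=s["tcp_rot"])
cv2.imwrite("pics/w0.png",im[:,:,::-1])
E
```

```text
1 [0.57, 0.1, 0.23] [-0.14  0.34 -0.14  1.79  0.05  1.01  2.55]
1 [0.47, 0.04, 0.048] [-0.02  0.46 -0.19  2.17  0.17  0.52  2.51]
1 [0.479, 0.14, 0.048] [-0.17  0.49 -0.25  2.11  0.22  0.56  2.27]
1 [0.6, 0.05, 0.048] [ 0.02  0.61 -0.23  1.87  0.21  0.69  2.51]
1 [0.53, -0.09, 0.1] [ 0.92  0.78 -1.18  1.96  0.86  1.03  2.18]
-1 [0.57, 0.1, 0.23] [-0.61  0.36  0.47  1.82 -0.19  1.01 -0.36]
-1 [0.47, 0.04, 0.048] [-0.45  0.47  0.34  2.2  -0.31  0.52 -0.17]
-1 [0.479, 0.14, 0.048] [-0.62  0.5   0.32  2.13 -0.29  0.55 -0.39]
-1 [0.6, 0.05, 0.048] [-0.46  0.63  0.42  1.9  -0.38  0.69 -0.11]
-1 [0.53, -0.09, 0.1] [-0.31  0.48  0.51  2.03 -0.35  0.72  0.13]
2.3583 [0.57509801 0.09438163 0.23004714]
```

View pics/w0.png

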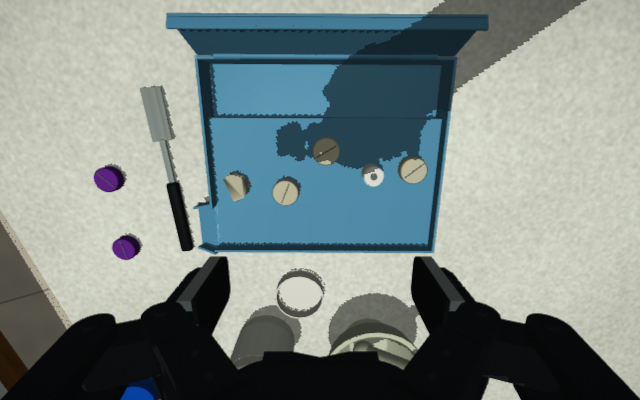

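The wrist view shows the deck edge along row 118, from (211,118) to (440,118). The whole tablets are at (286,192), (326,151) and (413,171). The broken one is at (237,187), the canister at (374,176), and the open lid is at the top. I'll turn these into tray coordinates by contours.

```bash
cat >> h.py <<'E'
def blobs(im,K,R,p,fr=None):
    a=im.astype(int); roi=np.zeros(im.shape[:2],np.uint8); roi[123:240,213:434]=1
    m=((a[:,:,0]>a[:,:,2]*0.85)&(roi>0)).astype(np.uint8)
    m=cv2.morphologyEx(m,cv2.MORPH_OPEN,np.ones((3,3)))
    n,l,st,_=cv2.connectedComponentsWithStats(m); out=[]
    for i in range(1,n):
        if st[i,4]<80: continue
        cs=cv2.findContours((l==i).astype(np.uint8),cv2.RETR_EXTERNAL,cv2.CHAIN_APPROX_NONE)[0]
        (c,r)=cv2.minEnclosingCircle(cs[0]); out.append((np.round(c,1),round(r,1),st[i,4],ray([c],K,R,p,.031)[0].round(4)))
    return out
E
python3 - <<'E'
from rig import *
from h import *
w=np.load("w0.npz");K,R,p=wcam(dict(position=w["pos"],tcp_rot=w["rot"]),camera_params("wrist"))
im=w["im"]
e=ray([(211,118),(440,118)],K,R,p,.022); b=ray([(200,252),(434,252)],K,R,p,.036);print(e.round(4),b.round(4))
ey=(e[0]-e[1]);L=np.linalg.norm(ey);ey/=L;ex=np.array([ey[1],-ey[0],0]);print("len",L,ex)
o=e.mean(0)-.055*ex;o[2]=0;print("tray origin",o, "back rim x",(b-o)@ex)
np.savez("tray.npz",o=o,ex=ex,ey=ey)
for B in blobs(im,K,R,p): q=B[3]-o;print(B, "tray",(q@ex).round(4),(q@ey).round(4))
l=ray([(167,15),(487,15)],K,R,p,.09)-o;print("lid edge",l@ex,l@ey)
c=camera_params("top");t=ray([(230+418/4.2,165+125/4.2),(230+297/4.2,165+520/4.2)],c["K"],c["rotation"],c["position"],.022)
print("top check edge",(t-o)@ex,(t-o)@ey)
for n,uv in dict(bottle=(208,162),mortar=(190,226),vial=(378,295),jar=(393,224)).items():
    h=dict(bottle=.11,mortar=.06,vial=.06,jar=.05)[n]
    t=ray([uv],c["K"],c["rotation"],c["position"],h)[0]-o;print(n,t@ex,t@ey)
E
```

```text
[[6.623e-01 2.000e-04 2.200e-02]
 [4.404e-01 6.690e-02 2.200e-02]] [[0.7241 0.1299 0.036 ]
 [0.4773 0.2042 0.036 ]]
len 0.23175075963745956 [-0.28808086 -0.95760609  0.        ]
tray origin [0.5671576  0.08621625 0.        ] back rim x [-0.08703591 -0.08709203]
(array([325.9, 150.6]), 14.0, np.int32(603), array([0.5601, 0.064 , 0.031 ])) tray 0.0233 -0.0004
(array([412.2, 169.5]), 14.3, np.int32(619), array([0.4803, 0.1082, 0.031 ])) tray 0.004 -0.0895
(array([372.1, 174.1]), 11.5, np.int32(378), array([0.521 , 0.1011, 0.031 ])) tray -0.001 -0.0485
(array([234.9, 186.6]), 13.8, np.int32(488), array([0.6621, 0.0725, 0.031 ])) tray -0.0142 0.0949
(array([285.3, 191.3]), 13.6, np.int32(568), array([0.6131, 0.0925, 0.031 ])) tray -0.0193 0.0422
lid edge [0.12976546 0.12979704] [ 0.11767832 -0.11684917]
top check edge [0.05735635 0.05976892] [ 0.11541609 -0.1179985 ]
bottle -0.2228463963150653 0.08509038937374952
mortar -0.224799623062166 -0.06003492061112905
vial 0.22927884576615673 -0.07795912594808266
jar 0.21910340287856284 0.0886788446203286
```

```bash
cat >> h.py <<'E'
t=np.load("tray.npz");o,ex,ey=t["o"],t["ex"],t["ey"]
zd=np.array([0,0,-1.])
Rs=np.c_[-ex,np.cross(zd,-ex),zd]
def P(x,y,z): return o+x*ex+y*ey+np.array([0,0,z])
E
python3 - <<'E'
from rig import *
from h import *
movep(P(-.033,-.0895,.17),Rs); command_gripper(.010)
move_l(P(-.033,-.0895,.070),feed=.2)
hit=move_l(P(-.033,-.0895,.036),feed=.03,until_force=3)
s=sense();z=s["position"][2];print("touch",hit,z,s["wrist_force"],s["finger_gap"],s["time_s"])
np.save("zt.npy",z)
move_l(P(-.033,-.0895,z+.004),feed=.1)
im,d=camera("scene");cv2.imwrite("pics/s1.png",cv2.resize(im[120:270,240:440],None,fx=4,fy=4)[:,:,::-1])
E
```

```text
touch True 0.04736983590501481 [-1.85296702 -0.55828998  6.34712445] 0.010303215152507105 7.0917
```

View pics/s1.png

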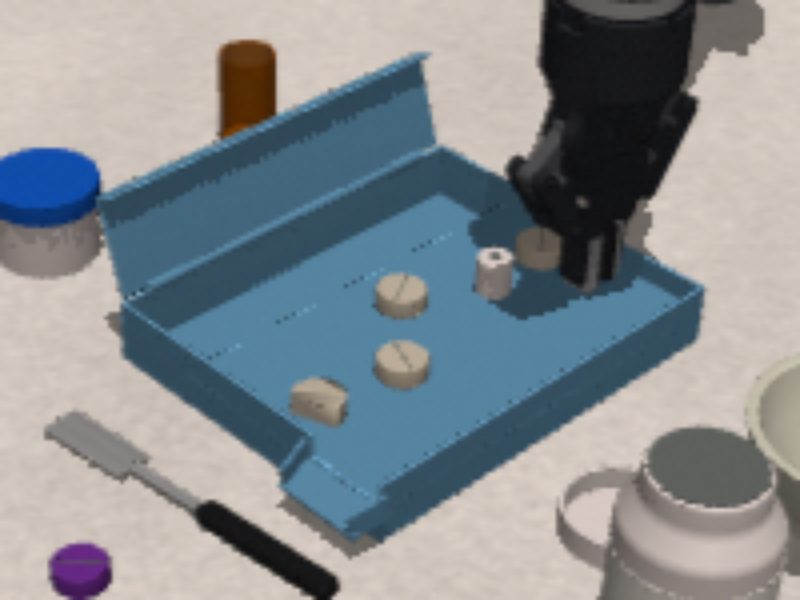

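The fingers stand on the deck just behind the third tablet at crop (540,245), clear of the canister at (493,272). The deck touch height matches the geometry, so I'll sweep.

```bash
python3 - <<'E'
from rig import *
from h import *
z=float(np.load("zt.npy"))+.004
def sweep(y):
    h=move_l(P(.056,y,z),feed=.09,until_force=20); s=sense(); print(y,h,s["wrist_force"].round(1),s["time_s"])
    move_l(P(.040,y,z+.008),feed=.15); move_l(P(.030,y,.11),feed=.25)
sweep(-.0895)
for x,y in ((.0233,-.0004),(-.0193,.0422)):
    xs=x-.037
    move_l(P(xs,y,.11),feed=.25); move_l(P(xs,y,.062),feed=.2)
    print(move_l(P(xs,y,z),feed=.06,until_force=5)); sweep(y)
move_l(P(-.02,.0422,.17),feed=.25)
im,d=camera("scene");cv2.imwrite("pics/s2.png",cv2.resize(im[120:270,240:440],None,fx=4,fy=4)[:,:,::-1])
np.savez("s2.npz",im=im)
print(sense()["time_s"])
E
```

```text
-0.0895 False [-0.4  3.9  8.9] 8.5333
False
-0.0004 False [-0.9  2.   7.5] 11.35
False
0.0422 False [-0.7  0.9 -0.1] 14.625
15.7583
```

View pics/s2.png

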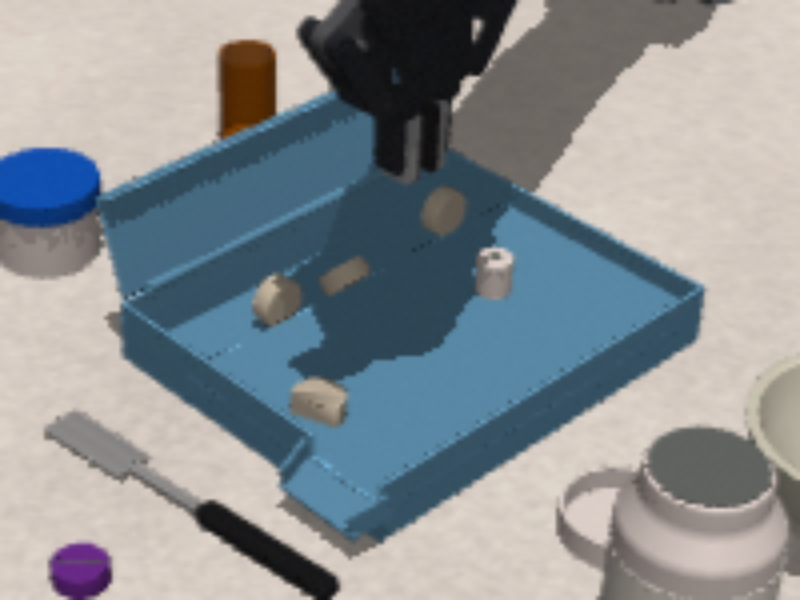

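The tablets are in the trough, but they stand tilted against the deck's edge at (276,300), (345,273) and (444,210). The lid's lip could catch on them, so I'll look closer from the wrist.

```bash
python3 - <<'E'
from rig import *
from h import *
move_l(P(.06,-.02,.20),feed=.25)
s=sense();im,d=camera("wrist");K,R,p=wcam(s,camera_params("wrist"))
np.savez("w1.npz",im=im,d=d,pos=s["position"],rot=s["tcp_rot"])
def px(q): v=R.T@(q-p);return (K@(v/v[2]))[:2].astype(int)
a=np.array([px(P(x,y,.03)) for x in(.03,.12) for y in(-.118,.118)]);print(a.tolist())
u0,v0=np.maximum(a.min(0)-10,0);u1,v1=a.max(0)+10
cr=im[v0:v1,u0:u1];f=min(800/cr.shape[1],600/cr.shape[0]);print(u0,v0,f)
cv2.imwrite("pics/w1.png",cv2.resize(cr,None,fx=f,fy=f)[:,:,::-1])
# depth -> tray coords, height of non-blue points in trough
v,u=np.mgrid[0:400,0:640];m=d>0
pts=(np.c_[(u[m]-K[0,2])/K[0,0],(v[m]-K[1,2])/K[1,1],np.ones(m.sum())]*d[m][:,None])@R.T+p-o
X,Y,Z=pts@ex,pts@ey,pts[:,2];col=im[m].astype(int)
k=(col[:,0]>.85*col[:,2])&(X>.035)&(X<.108)&(abs(Y)<.116)&(Z<.05)&(Z>0)
for y0 in np.arange(-.12,.12,.01):
    j=k&(Y>=y0)&(Y<y0+.01)
    if j.sum()>15: print(round(y0,3),j.sum(),"x",np.percentile(X[j],[2,98]).round(3),"z",np.percentile(Z[j],[2,98]).round(3))
E
```

```text
[[214, 156], [470, 156], [223, 245], [457, 245]]
204 146 2.898550724637681
-0.11 16 x [0.071 0.091] z [0.003 0.025]
-0.1 151 x [0.07  0.091] z [0.006 0.033]
-0.09 186 x [0.07  0.082] z [0.011 0.033]
-0.08 96 x [0.07  0.081] z [0.016 0.029]
-0.02 63 x [0.058 0.079] z [0.004 0.028]
-0.01 225 x [0.054 0.078] z [0.015 0.031]
-0.0 206 x [0.055 0.078] z [0.015 0.032]
0.01 36 x [0.059 0.074] z [0.02  0.028]
0.02 20 x [0.07  0.079] z [0.016 0.024]
0.03 187 x [0.069 0.08 ] z [0.012 0.033]
0.04 177 x [0.068 0.081] z [0.01  0.033]
0.05 64 x [0.068 0.087] z [0.006 0.03 ]
```

View pics/w1.png

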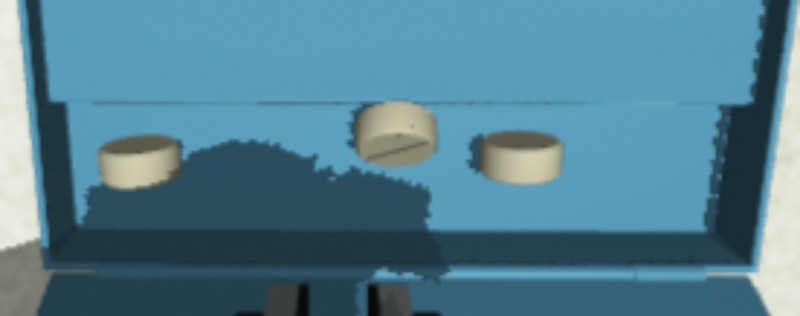

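Two tablets stand on edge in the trough, at crop (140,160) and (522,157). The middle one leans on the deck edge at (397,133). I'll tip the standing ones over outwards by their tops and press the leaning one down.

```bash
python3 - <<'E'
from rig import *
from h import *
z=float(np.load("zt.npy"))+.004
move_l(P(.045,.041,.11),feed=.25)
for y in (.041,-.091):
    move_l(P(.045,y,.11),feed=.3); move_l(P(.045,y,z+.001),feed=.2)
    h=move_l(P(.078,y,z+.001),feed=.07,until_force=15);print(y,h,sense()["wrist_force"].round(1))
    move_l(P(.060,y,z+.006),feed=.2); move_l(P(.060,y,.11),feed=.3)
y=-.005
move_l(P(.069,y,.11),feed=.3); move_l(P(.069,y,.062),feed=.2)
h=move_l(P(.069,y,.045),feed=.05,until_force=18);s=sense();print("press",h,s["position"][2],s["wrist_force"].round(1))
move_l(P(.069,y,.11),feed=.25);move_l(P(.06,-.02,.20),feed=.25)
s=sense();im,d=camera("wrist");K,R,p=wcam(s,camera_params("wrist"))
cr=im[146:255,204:480];cv2.imwrite("pics/w2.png",cv2.resize(cr,None,fx=2.9,fy=2.9)[:,:,::-1])
v,u=np.mgrid[0:400,0:640];m=d>0
pts=(np.c_[(u[m]-K[0,2])/K[0,0],(v[m]-K[1,2])/K[1,1],np.ones(m.sum())]*d[m][:,None])@R.T+p-o
X,Y,Z=pts@ex,pts@ey,pts[:,2];col=im[m].astype(int)
k=(col[:,0]>.85*col[:,2])&(X>.035)&(X<.108)&(abs(Y)<.116)&(Z<.05)&(Z>0)
for y0 in np.arange(-.12,.12,.01):
    j=k&(Y>=y0)&(Y<y0+.01)
    if j.sum()>15: print(round(y0,3),j.sum(),"x",np.percentile(X[j],[2,98]).round(3),"z",np.percentile(Z[j],[2,98]).round(3))
print(s["time_s"])
E
```

```text
0.041 False [-1.2  0.8  0.2]
-0.091 False [0.4 0.7 0.5]
press True 0.05378385910381434 [-1.6 -0.8 12.7]
-0.11 23 x [0.084 0.098] z [0.01  0.023]
-0.1 233 x [0.078 0.101] z [0.015 0.026]
-0.09 257 x [0.078 0.104] z [0.015 0.026]
-0.08 102 x [0.082 0.1  ] z [0.015 0.024]
-0.02 73 x [0.059 0.077] z [0.003 0.028]
-0.01 227 x [0.055 0.079] z [0.015 0.032]
-0.0 202 x [0.055 0.078] z [0.015 0.031]
0.01 30 x [0.06  0.074] z [0.02  0.028]
0.02 36 x [0.086 0.098] z [0.006 0.017]
0.03 243 x [0.08  0.105] z [0.008 0.017]
0.04 247 x [0.079 0.106] z [0.012 0.017]
0.05 73 x [0.084 0.103] z [0.015 0.017]
23.1333
```

View pics/w2.png

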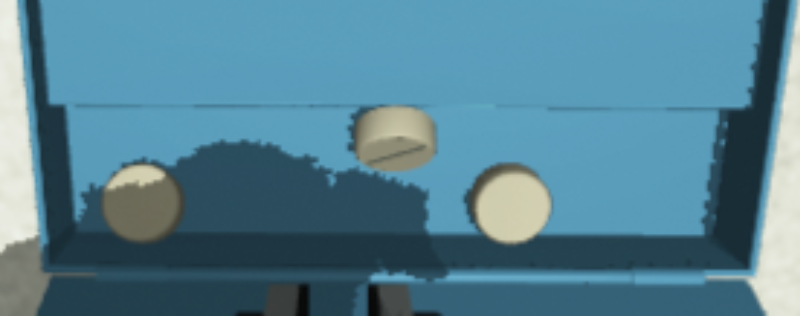

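Both standing tablets now lie down, at (142,203) and (512,203). The middle one still leans at (397,138), so I'll push its top over outwards in the same way.

```bash
python3 - <<'E'
from rig import *
from h import *
z=float(np.load("zt.npy"))+.004
y=-.005
move_l(P(.038,y,.11),feed=.3); move_l(P(.038,y,z),feed=.2)
h=move_l(P(.081,y,z),feed=.08,until_force=15);print(h,sense()["wrist_force"].round(1))
move_l(P(.060,y,z+.006),feed=.2); move_l(P(.060,y,.11),feed=.3);move_l(P(.06,-.02,.20),feed=.25)
s=sense();im,d=camera("wrist");K,R,p=wcam(s,camera_params("wrist"));cv2.imwrite("pics/w3.png",cv2.resize(im[60:255,204:480],None,fx=2.8,fy=2.8)[:,:,::-1])
v,u=np.mgrid[0:400,0:640];m=d>0
pts=(np.c_[(u[m]-K[0,2])/K[0,0],(v[m]-K[1,2])/K[1,1],np.ones(m.sum())]*d[m][:,None])@R.T+p-o
X,Y,Z=pts@ex,pts@ey,pts[:,2];col=im[m].astype(int)
k=(col[:,0]>.85*col[:,2])&(X>.035)&(X<.108)&(abs(Y)<.116)&(Z<.05)&(Z>0)
for y0 in np.arange(-.12,.12,.01):
    j=k&(Y>=y0)&(Y<y0+.01)
    if j.sum()>15: print(round(y0,3),j.sum(),"x",np.percentile(X[j],[2,98]).round(3),"z",np.percentile(Z[j],[2,98]).round(3))
print(s["time_s"])
E
```

```text
True [ 0.6 -0.   5.8]
-0.11 30 x [0.084 0.107] z [0.004 0.023]
-0.1 233 x [0.079 0.102] z [0.016 0.025]
-0.09 261 x [0.078 0.102] z [0.016 0.026]
-0.08 97 x [0.082 0.101] z [0.015 0.024]
-0.02 52 x [0.073 0.084] z [0.015 0.027]
-0.01 189 x [0.073 0.085] z [0.008 0.033]
-0.0 172 x [0.073 0.084] z [0.008 0.033]
0.01 37 x [0.072 0.086] z [0.014 0.028]
0.02 37 x [0.086 0.098] z [0.005 0.017]
0.03 242 x [0.08  0.107] z [0.007 0.017]
0.04 250 x [0.079 0.107] z [0.012 0.018]
0.05 70 x [0.084 0.103] z [0.014 0.018]
25.5833
```

View pics/w3.png

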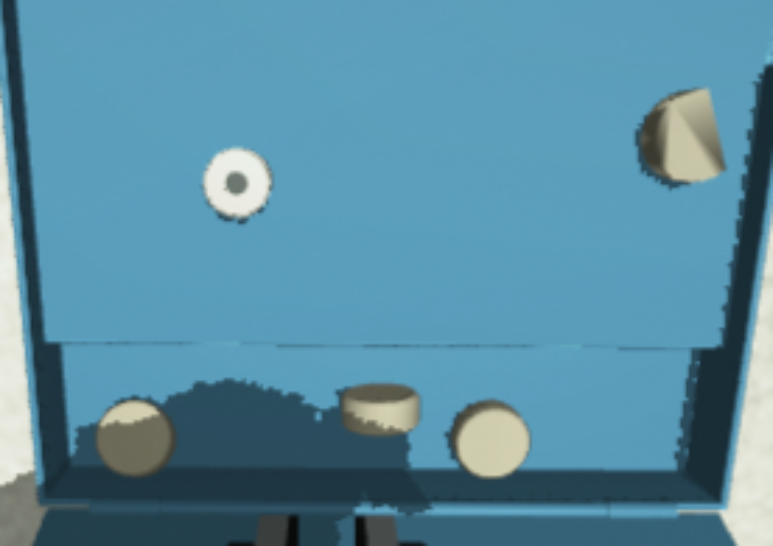

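The middle tablet at (380,410) now stands on edge. I'll tip it with one more push, then push the lid over from outside.

```bash
python3 - <<'E'
from rig import *
from h import *
z=float(np.load("zt.npy"))+.005
y=-.004
move_l(P(.050,y,.11),feed=.3); move_l(P(.050,y,z),feed=.2)
h=move_l(P(.085,y,z),feed=.08,until_force=25);print(h,sense()["wrist_force"].round(1))
move_l(P(.062,y,z+.006),feed=.2); move_l(P(.060,y,.11),feed=.3);move_l(P(.06,-.02,.20),feed=.25)
s=sense();im,d=camera("wrist");K,R,p=wcam(s,camera_params("wrist"))
v,u=np.mgrid[0:400,0:640];m=d>0
pts=(np.c_[(u[m]-K[0,2])/K[0,0],(v[m]-K[1,2])/K[1,1],np.ones(m.sum())]*d[m][:,None])@R.T+p-o
X,Y,Z=pts@ex,pts@ey,pts[:,2];col=im[m].astype(int)
k=(col[:,0]>.85*col[:,2])&(X>.035)&(X<.108)&(abs(Y)<.116)&(Z<.05)&(Z>0)
zm=0
for y0 in np.arange(-.12,.12,.01):
    j=k&(Y>=y0)&(Y<y0+.01)
    if j.sum()>15: q=np.percentile(Z[j],98);zm=max(zm,q);print(round(y0,3),"x",np.percentile(X[j],[2,98]).round(3),"z",q.round(3))
print(s["time_s"])
if zm<.029:
    move_l(P(.165,.0,.20),feed=.25); move_l(P(.165,0,.095),feed=.2)
    h=move_l(P(.094,0,.095),feed=.08,until_force=25);print("lid",h,sense()["wrist_force"].round(1))
    move_l(P(.12,0,.17),feed=.25)
    im,d=camera("scene");cv2.imwrite("pics/s4.png",cv2.resize(im[120:270,240:440],None,fx=4,fy=4)[:,:,::-1])
    print(sense()["time_s"])
E
```

```text
False [ 0.3 -0.3  0.2]
-0.11 x [0.084 0.106] z 0.022
-0.1 x [0.079 0.101] z 0.026
-0.09 x [0.078 0.102] z 0.026
-0.08 x [0.082 0.1  ] z 0.024
-0.02 x [0.083 0.101] z 0.025
-0.01 x [0.079 0.105] z 0.029
-0.0 x [0.08  0.103] z 0.029
0.01 x [0.085 0.096] z 0.027
0.02 x [0.087 0.098] z 0.017
0.03 x [0.08  0.106] z 0.018
0.04 x [0.079 0.107] z 0.018
0.05 x [0.084 0.103] z 0.017
28.2333
lid False [ 0.1 -0.4 -0. ]
31.0917
```

View pics/s4.png

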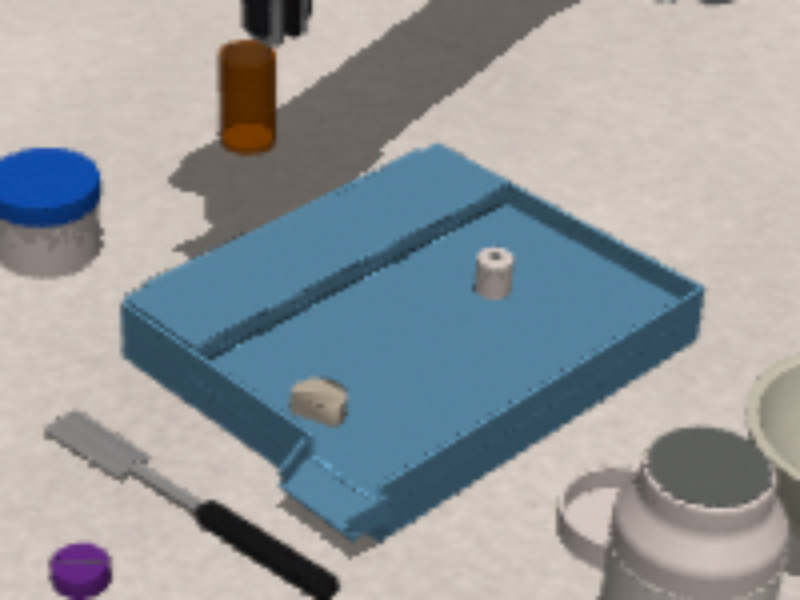

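```bash
python3 - <<'E'
from rig import *
from h import *
move_l(P(.0,0,.22),feed=.25)
s=sense()
for n in("scene","top"):
    im,d=camera(n);c=camera_params(n);K,R,p=c["K"],c["rotation"],c["position"]
    v,u=np.mgrid[0:400,0:640];m=d>0
    pts=(np.c_[(u[m]-K[0,2])/K[0,0],(v[m]-K[1,2])/K[1,1],np.ones(m.sum())]*d[m][:,None])@R.T+p-o
    X,Y,Z=pts@ex,pts@ey,pts[:,2]
    for x0 in np.arange(.03,.13,.01):
        j=(X>x0)&(X<x0+.01)&(abs(Y)<.115)&(Z<.06)
        if j.sum()>10: print(n,x0.round(2),j.sum(),np.percentile(Z[j],[10,50,90]).round(4))
print(s["time_s"])
E
```

```text
scene 0.03 311 [0.0207 0.0227 0.0243]
scene 0.04 301 [0.0201 0.0228 0.0243]
scene 0.05 692 [0.0217 0.0349 0.0402]
scene 0.06 300 [-0.7477  0.0392  0.0406]
scene 0.07 403 [-0.7455  0.0386  0.0406]
scene 0.08 317 [-0.7477  0.0392  0.0407]
scene 0.09 317 [-0.7495  0.0389  0.0405]
scene 0.1 344 [-0.7493  0.0388  0.0405]
scene 0.11 117 [-0.7508 -0.7461  0.0396]
scene 0.12 91 [-0.7532 -0.7492 -0.7438]
top 0.04 53 [0.0204 0.0227 0.0249]
top 0.05 167 [0.0219 0.038  0.0408]
top 0.06 231 [0.0363 0.0387 0.041 ]
top 0.07 281 [0.0362 0.0388 0.0416]
top 0.08 336 [0.0364 0.0387 0.0411]
top 0.09 381 [0.0362 0.0389 0.0413]
top 0.1 422 [0.0365 0.039  0.0412]
top 0.11 332 [-0.0013  0.0023  0.0403]
top 0.12 395 [-0.0019  0.0002  0.0028]
31.7583
```

The lid lies level: its top is about 39 mm high all the way from the hinge to the free edge. The broken tablet at (319,400) and the canister at (494,272) haven't moved, and the robot is clear of everything. I'm handing in the job.

```bash
python3 -c "
from rig import *
print(finish_job())"
```

```text
the job is handed in; nothing more can be done
None
```

The job is handed in: all three whole tablets are in the trough with the lid fully shut over them, and the broken tablet and canister are where they were on the deck, with nothing else touched, after about 32 s of the 54 s allowed.

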